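# Check the dropped hot-air barrel for its high side and stand its nozzles up

## Task

The hot-air tool has been dropped: lay its barrel in the two V-blocks with the hexagonal nut overhanging the end away from the indicator column, push the dial indicator fully down so that its sprung plunger rides on the bent nose, then turn the barrel in the V-blocks by its nut, watching the dial, until it reads its highest, and leave barrel and indicator so for straightening. Stand every toppled nozzle upright, hood down and neck up, on the flat metal tray, and leave the other things on the bench where they are.

Things in the scene. Friction and masses are not known exactly. Their poses are not given: they have to be found in the camera images.
- barrel: loose hot-air barrel, 190 mm, 0.2 kg. Origin on its axis, mid tube; x to the nose. Along x, in mm: stub, diameter 28, -86 to -74; hexagonal nut to -46; bare tube, diameter 18, to 45 (grip to carry); flange, diameter 40, to 49; nose, diameter 18, to 104, bent 3 mm off axis to an unknown side, fixed in each run. Starts lying level on nut and flange, axis 20 mm up, nose roughly to -y
- barrel_nut (a point): middle of the barrel's brass hexagonal nut, on its axis, at x = -60 mm of the barrel; 28 mm long, 40 mm across flats, 46 across corners; two flats are square to the barrel's z axis, which points up at the start. To turn the seated barrel, grip the nut across two flats and swing the tool about the axis, let go and take the next flats
- gauge: gauge, fixed to the bench, origin under the seat: base plate 90 mm wide (x), 12 mm high, y = +56 to -206 mm; two V-blocks 10 mm thick centred at y = +33 and -33 mm, 90 degree Vs open upwards to 17 mm either side of the axis, lips 4 mm above the seated axis; round column, diameter 16 mm, 215 mm high, at y = -175 mm; a dial indicator slides on it, its plunger over y = -90 mm
- seat (a point): where the barrel's origin must come (7 mm of play along y), 75 mm above the bench, with the barrel's axis along this point's y axis, nose to -y (under the plunger), nut to +y. Between the V-blocks are 56 mm of room for the fingers round the tube. The plunger hangs over the nose's place, so bring the barrel in sideways, above the V lips and below the plunger, then down; it turns freely in the Vs
- indicator_slide (a joint): how far the dial indicator is lowered, m: 0 = raised, 0.060 = fully down on its stop; starts at 0 to 0.010. Stays where it is left (7 N friction, 4 N weight: a push of 5 to 10 N lowers it). When raised the plunger's foot is 63 mm above the seated axis. Its dial, 42 mm across, faces the gauge's +x side and up, over y = -69 to -111 mm of the gauge
- press_pad (a point): centre of the top of the round black pad, 22 mm in diameter, on the indicator's arm between dial and column: push it straight down to lower the indicator. 208 mm above the bench when raised, 148 mm when fully down
- plunger (a joint): dial reading: how far the sprung plunger is pressed in, m: 0 = free, more = higher part; travel 0.014, spring 0.3 to 0.6 N, flat foot 12 mm across. Needle: clockwise from the top, one turn per 10 mm. With the indicator fully down on the seated barrel it reads 0.006 + 0.003 cos(angle of the nose's high side from straight up), so 0.003 to 0.009
- nozzle1: square hot-air nozzle of plain metal, 60 g: a square hood 42 x 42 mm, 26 mm high, with a round neck, diameter 22 mm, 40 mm long, on its middle (66 mm in all). Origin: centre of the hood's open end (its foot when upright); z points along the neck, so z is up when upright. Starts toppled, lying on a side of its hood, neck level, roughly away from the robot. May be absent
- nozzle2: square hot-air nozzle of plain metal, 60 g: a square hood 38 x 38 mm, 26 mm high, with a round neck, diameter 22 mm, 40 mm long, on its middle (66 mm in all). Origin: centre of the hood's open end (its foot when upright); z points along the neck, so z is up when upright. Starts toppled, lying on a side of its hood, neck level, roughly away from the robot. May be absent
- nozzle3: square hot-air nozzle of plain metal, 60 g: a square hood 34 x 34 mm, 26 mm high, with a round neck, diameter 22 mm, 40 mm long, on its middle (66 mm in all). Origin: centre of the hood's open end (its foot when upright); z points along the neck, so z is up when upright. Starts toppled, lying on a side of its hood, neck level, roughly away from the robot. May be absent
- tray: flat aluminium nozzle tray without a rim, fixed, 85 mm (x) by 260 mm (y) and 4 mm thick. Origin at the centre of its underside
- spool: bystander: grey solder spool 60 mm in diameter, 40 mm high, origin under its centre; leave alone
- jar: bystander: small amber flux jar 44 mm in diameter, 45 mm high, origin under its centre; leave alone
- screwdriver: bystander: screwdriver 170 mm long with a red handle; leave alone
- board: bystander: green circuit board 90 x 130 mm, origin under its centre; leave alone
Things that resemble listed ones, but are neither listed nor needed, are in the scene too. What is shaped like the nozzle3 but turquoise is not meant.

How it is judged:
On the way, in this order (a step that is already met when the one before it is completed fails the run):
1. the barrel lies home in both V-blocks, nut on the end away from the column (x of barrel in the frame of seat between -0.005 and 0.005 m and y of barrel in the frame of seat between -0.01 and 0.01 m and z of barrel in the frame of seat between -0.004 and 0.004 m and angle between the x axis of barrel and the y axis of seat, either way round below 0.06 rad and y of barrel_nut in the frame of seat above 0.04 m), for 0.2 s.
2. the indicator is fully down with its plunger on the seated barrel (x of barrel in the frame of seat between -0.005 and 0.005 m and y of barrel in the frame of seat between -0.01 and 0.01 m and z of barrel in the frame of seat between -0.004 and 0.004 m and angle between the x axis of barrel and the y axis of seat, either way round below 0.06 rad and value of joint indicator_slide above 0.057 m and value of joint plunger above 0.0015 m), for 0.2 s.
At the end, for the whole second after the job is handed in: Barrel at rest in both V-blocks (5 mm across, 10 along, 4 in height, 0.06 rad), nut away from the column; indicator within 3 mm of fully down, dial within 0.8 mm of its highest (9 mm); every nozzle present upright (0.1 rad), hood down, its centre over the tray and resting on it (all of step 1 and value of joint indicator_slide above 0.057 m and value of joint plunger above 0.0082 m and linear speed of each of barrel, nozzle1, nozzle2, nozzle3 below 0.02 m/s and angular speed of barrel below 0.1 rad/s and angle between each of nozzle1, nozzle2, nozzle3's own z axis and vertical below 0.1 rad and x of nozzle1 in the frame of tray between -0.043 and 0.043 m and y of nozzle1 in the frame of tray between -0.13 and 0.13 m and z of nozzle1 in the frame of tray between 0.001 and 0.008 m and x of nozzle2 in the frame of tray between -0.043 and 0.043 m and y of nozzle2 in the frame of tray between -0.13 and 0.13 m and z of nozzle2 in the frame of tray between 0.001 and 0.008 m and x of nozzle3 in the frame of tray between -0.043 and 0.043 m and y of nozzle3 in the frame of tray between -0.13 and 0.13 m and z of nozzle3 in the frame of tray between 0.001 and 0.008 m); the robot touches nothing.
It fails at once if a bystander (spool, jar, screwdriver or circuit board) is moved more than 30 mm (distance of any of spool, jar, screwdriver, board from where it was at the start of the episode above 0.03 m).
It fails at once if the indicator is pushed with more than 60 N (contact force between the fingers and indicator_slide above 60 N).
Of nozzle1, nozzle2, nozzle3 only 2 to 3 are there at a start; the rules pass over those that are not, and their reading is None.
At some moment in a run one of nozzle1, nozzle2, nozzle3 may be knocked a few centimetres aside while the robot is not near it.
It also fails if it takes over 210 s, if anything falls off the work surface, if the arm or the gripper's body presses on something with over 40 N, if the wrist force passes 120 N, or if a joint passes its speed limit or range.

## Robot

A 7-joint arm with a two-finger parallel gripper is mounted at the origin on the work surface. World frame = base frame: x ahead of the robot, y to its left, z up, the work surface at z = 0. Lengths are in m, angles in rad, forces in N, time in s.
With the tool pointing down it reaches from about 0.425 to 0.95 m from the base axis. Payload 4.7 kg.
Tool frame: the origin (TCP) lies on the front face of the gripper's body, between the roots of the fingers; the fingertips stand 70 mm ahead of it and the grasp point (between the pads) lies 51 mm ahead of it; z points along the fingers, y is the line along which they close (so a half turn about z gives the same grasp; the last joint's range is limited). The gripper opens to 87 mm and grips with 3 to 60 N. Pads are 19 mm wide; open, the fingers measure 117 mm over their backs; the gripper's body (75 mm by 190 mm) begins 51 mm behind the grasp point.
Start: joints at [1.095, 0.469, -0.049, 1.532, 0.024, 1.141, -0.082], TCP at [0.292, -0.609, 0.292] pointing down, gripper open.
Joint ranges: [-2.59, 2.59], [-0.33, 1.99], [-1.39, 1.29], [0.1, 2.45], [-1.04, 4.18], [0.21, 1.99], [-2.66, 2.66]. Speed limits (rad/s): [2.57, 2.57, 3.14, 3.14, 3.14, 3.14, 3.14].

## Interface

Orientations are given as a unit quaternion [w, x, y, z].
In Python, from workcell import env gives the robot as it stands. The module is installed in compiled form; this text tells all that it offers. Calls block until the motion is done:
- env.move_pose(position, orientation): joint-space move of the TCP to a pose.
- env.movel(position, rot=None, velocity=0.15, stop_force=None): straight line of the TCP; rot=None keeps the orientation; velocity is the mean speed in m/s. With stop_force (N) it stops when the force on the tool has changed by that much, and returns True; else False.
- env.goto_joints(angles): joint-space move.
- env.grip(opening, f_grip=None): opening from 0.0 (shut) to 1.0 (fully open); f_grip is the grip in N (None keeps the last); returns when the fingers have stopped.
- env.hold(seconds).
- env.inverse_kinematics(position, orientation): joint angles nearest the present ones, or None.
- env.snapshot(name): name is "scene" or "side" or "wrist"; returns a dict with "img" (400x640x3 uint8, blue, green, red), "fov_y" (degrees; the focal length in pixels is half the picture's height over the tangent of half this angle, whatever the lens; pixels are square), "cx", "cy" (the principal point, pixels), "T" (4x4, takes a point from camera to world coordinates). Camera axes: x right, y down, z forward; pixel columns grow to the right and rows downward; lengths in m; the calibration is good to about 2 mm. A picture is of the moment at which its call begins. There is no depth.
A pose or a line that the arm cannot do raises env.PlanningError and nothing moves.
- env.finish_job(): hands the job in; it is judged then, once.
Readings, each from a call of its own:
- env.read_time_s(): time.
- env.read_joint_pos(): joint angles.
- env.read_qd(): joint speeds.
- env.read_joint_torque(): joint torques, N m.
- env.read_tcp_pos(): TCP position.
- env.read_orientation(): TCP orientation.
- env.read_wrist_force(): force on the tool from outside, world axes, zero at the start.
- env.read_ft_torque(): the same for the moment, N m.
- env.read_gripper_width(): opening from 0.0 (shut) to 1.0 (fully open).
- env.read_grasp_force(): force on a finger pad.
Only numpy, scipy, OpenCV 4.12 (cv2) and the standard library are available. Lean on these libraries where they do the work, as an engineer would, in place of code of your own. Each camera call takes 0.05 s, during which the arm holds its last target. There are 200 camera calls.

## Working session

There is one attempt and no reset: what is moved stays moved. The work goes in short steps, each a Python script; the robot and the scene stay as the last script left them, time stands still between calls to the robot, and variables do not carry over. Pictures are saved under pics/ and viewed, at most 14 in all, crops included, and the job is handed in when it is done.

```bash
mkdir -p pics
cat > h.py <<'E'
from workcell import env
import numpy as np, cv2, pickle
from scipy.spatial.transform import Rotation as R
def snap(n,f):
    s=env.snapshot(n); cv2.imwrite(f'pics/{f}.png',s['img']); pickle.dump(s,open(f'pics/{f}.pkl','wb')); return s
def load(f): return pickle.load(open(f'pics/{f}.pkl','rb'))
def px2w(s,u,v,z):
    f=s['img'].shape[0]/2/np.tan(np.radians(s['fov_y'])/2); T=np.array(s['T'])
    d=T[:3,:3]@np.array([(u-s['cx'])/f,(v-s['cy'])/f,1]); o=T[:3,3]
    return o+d*(z-o[2])/d[2]
def w2px(s,p):
    f=s['img'].shape[0]/2/np.tan(np.radians(s['fov_y'])/2); T=np.array(s['T'])
    c=T[:3,:3].T@(np.array(p)-T[:3,3]); return np.array([s['cx']+f*c[0]/c[2],s['cy']+f*c[1]/c[2]])
def crop(f,u0,v0,u1,v1,k,out):
    im=cv2.imread(f'pics/{f}.png')[v0:v1,u0:u1]; cv2.imwrite(f'pics/{out}.png',cv2.resize(im,None,fx=k,fy=k,interpolation=cv2.INTER_CUBIC))
def q(m): # rotation matrix columns -> wxyz
    x=R.from_matrix(m).as_quat(); return [x[3],x[0],x[1],x[2]]
def down(yaw): # tool z down, tool y (closing) at angle yaw in world xy
    y=np.array([np.cos(yaw),np.sin(yaw),0]); z=np.array([0,0,-1.]); return q(np.column_stack([np.cross(y,z),y,z]))
E
python3 - <<'E'
from h import *
a=snap('scene','scene');b=snap('side','side');c=snap('wrist','wrist')
for s in(a,b,c): print(s['fov_y'],s['cx'],s['cy'],np.round(s['T'],3).tolist())
print(env.read_orientation(),env.read_time_s())
E
```

```text
51.66705036452295 319.151385442537 202.57646573851807 [[-0.363, 0.788, -0.497, 1.039], [0.932, 0.309, -0.19, 0.203], [0.004, -0.533, -0.846, 1.012], [0.0, 0.0, 0.0, 1.0]]
55.483200282294305 318.1114354478442 203.47973169448312 [[-0.669, -0.5, 0.551, -0.013], [-0.744, 0.45, -0.494, 0.531], [-0.001, -0.74, -0.673, 0.801], [0.0, 0.0, 0.0, 1.0]]
68.8773175855114 319.4160534680649 200.26309788005264 [[0.433, -0.87, -0.238, 0.356], [-0.901, -0.418, -0.112, -0.578], [-0.002, 0.263, -0.965, 0.383], [0.0, 0.0, 0.0, 1.0]]
[-7.02429835e-04  9.75148615e-01  2.21550560e-01 -1.85335653e-04] 0.15
```

View pics/scene.png

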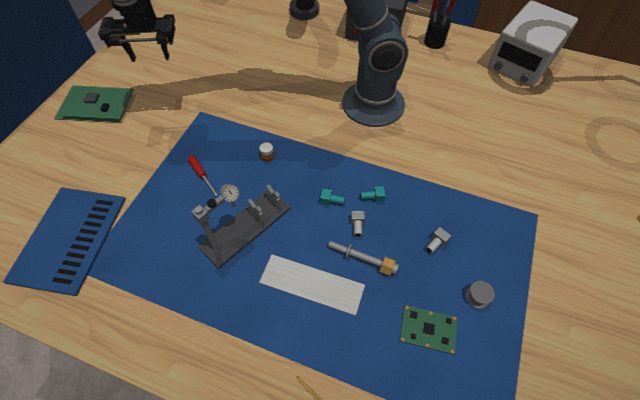

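View pics/side.png

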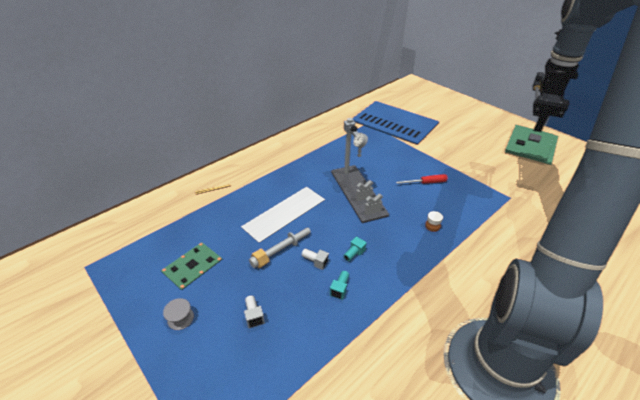

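The scene view shows plain-metal nozzles at (358,222) and (438,240), turquoise decoys at (332,198) and (373,195), the barrel at (330-397, 243-270) with its brass nut at (388,267), the gauge around (245,225), and the tray at (312,284). The parts tray at (70,240) and the board at (95,103) are off the mat. I'll check these with close crops.

Run:
```python
from h import *
crop('scene',310,180,470,300,5,'c1'); crop('scene',180,140,310,270,4.5,'c2'); crop('side',230,210,380,340,5-.4,'c3')
```

```text
(no output)
```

View pics/c1.png

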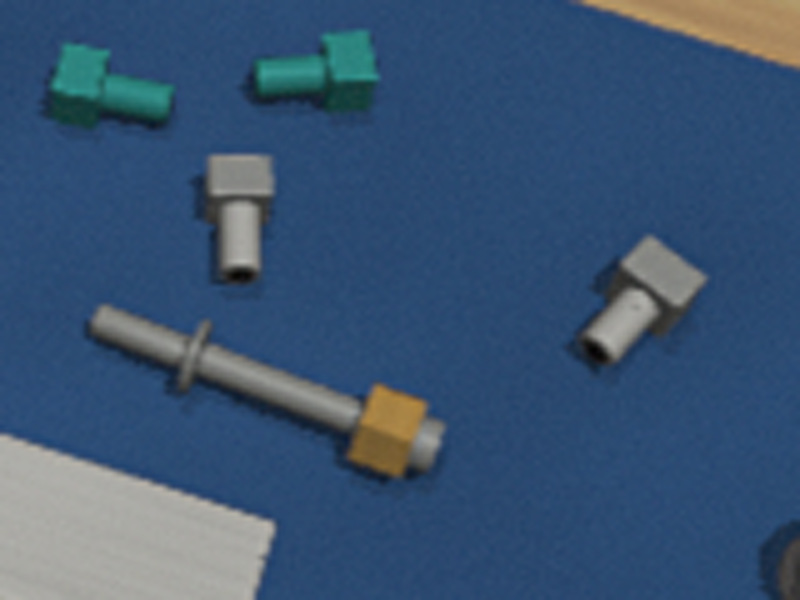

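View pics/c2.png

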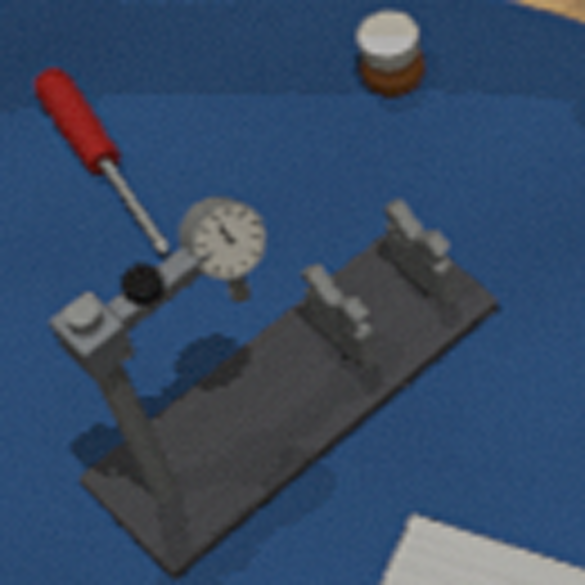

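c1 shows the metal nozzles with hood tops at (240,177) and (662,275), necks pointing down-image, the barrel tube from (205,362) to (350,412), and the nut at (388,430). c2 shows the plate corners at (497,303), (175,575), (82,478), the pad at (143,284) and the dial at (229,240). I'll compute positions from these.

Run:
```python
from h import *
s=load('scene')
P=lambda u,v,z,k=5,o=(310,180): np.round(px2w(s,u/k+o[0],v/k+o[1],z),4)
G=lambda u,v,z: P(u,v,z,4.5,(180,140))
print('plate',[G(*p,.012) for p in[(497,300),(175,572),(82,478),(385,240)]])
print('pad',G(143,276,.205),'col top',G(85,310,.215+.0),'lips A', [G(*p,.079) for p in[(398,206),(436,245)]],'B',[G(*p,.079) for p in[(316,272),(358,316)]])
print('tube',P(205,362,.02),P(350,412,.02),'stub',P(430,445,.02),'nose',P(95,325,.02),'flange',P(195,355,.02))
print('n1 top corners',[P(*p,.038) for p in[(208,156),(272,155),(273,198),(208,197)]],'neck end',P(239,272,.019))
print('n2 top corners',[P(*p,.038) for p in[(650,236),(708,280),(668,315),(614,270)]],'neck end',P(598,348,.019))
print('tray',[np.round(px2w(s,u,v,.004),3) for u,v in[(268,256),(364,286),(358,311),(261,281)]])
print('turq',P(80,80,.034),P(170,105,.02),P(345,60,.034),P(260,78,.02))
print('jar',px2w(s,266,148,.04),'sd',px2w(s,216,195,.01),'board',px2w(s,429,329,0),'spool',px2w(s,481,292,.04))
```

```text
plate [array([ 0.4942, -0.0932,  0.012 ]), array([ 0.7318, -0.193 ,  0.012 ]), array([ 0.6987, -0.2737,  0.012 ]), array([ 0.4788, -0.1784,  0.012 ])]
pad [ 0.6524 -0.211   0.205 ] col top [ 0.6856 -0.2229  0.215 ] lips A [array([ 0.491 , -0.1561,  0.079 ]), array([ 0.5085, -0.1228,  0.079 ])] B [array([ 0.552 , -0.1813,  0.079 ]), array([ 0.5705, -0.1448,  0.079 ])]
tube [0.5703 0.1142 0.02  ] [0.5698 0.1938 0.02  ] stub [0.5725 0.2376 0.02  ] nose [0.5712 0.0526 0.02  ] flange [0.5684 0.108  0.02  ]
n1 top corners [array([0.4604, 0.077 , 0.038 ]), array([0.4469, 0.1096, 0.038 ]), array([0.4727, 0.1185, 0.038 ]), array([0.485 , 0.0854, 0.038 ])] neck end [0.5124 0.1139 0.019 ]
n2 top corners [array([0.421 , 0.3146, 0.038 ]), array([0.4361, 0.3491, 0.038 ]), array([0.4643, 0.3337, 0.038 ]), array([0.4484, 0.3012, 0.038 ])] neck end [0.486  0.3058 0.019 ]
tray [array([ 0.653, -0.09 ,  0.004]), array([0.64 , 0.174, 0.004]), array([0.707, 0.181, 0.004]), array([ 0.724, -0.077,  0.004])]
turq [ 0.437  -0.0072  0.034 ] [0.4255 0.0435 0.02  ] [0.3691 0.1284 0.034 ] [0.3893 0.0855 0.02  ]
jar [ 0.34474242 -0.23683903  0.04      ] sd [ 0.53537138 -0.31023675  0.01      ] board [0.68522287 0.35541177 0.        ] spool [0.56441604 0.44745859 0.04      ]
```

View pics/c3.png

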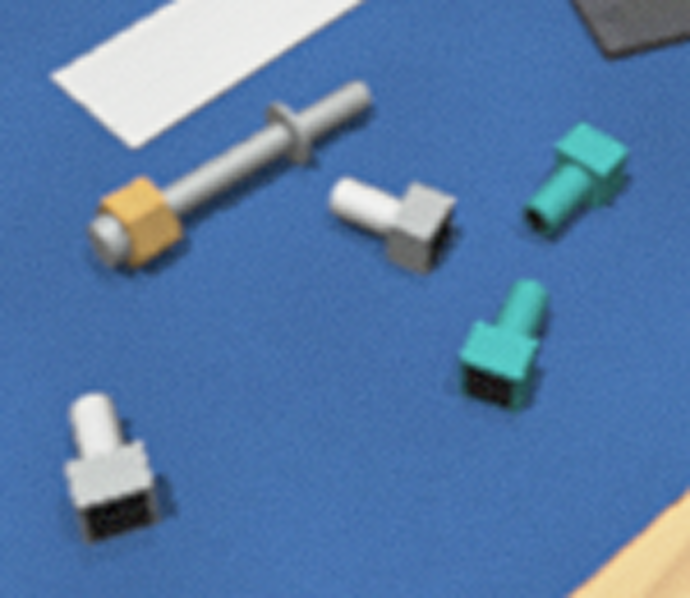

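Checks on the measurements:
- **Barrel:** the axis lies along world y, with the origin near (0.570, 0.155). Nose, flange and stub agree to 3 mm.
- **Gauge:** V-blocks measure 66 mm apart (66 expected). The origin is near (0.531, -0.153) and its y direction is near (-0.925, 0.38).
- **Nozzles:** two metal ones. The side crop shows hoods toward the robot and necks away from it.

Next I'll take close wrist views.

Run:
```python
from h import *
yg=np.radians(67.6)
env.move_pose([0.53,-0.16,0.36],down(yg)); snap('wrist','wg')
env.move_pose([0.55,0.13,0.30],down(0)); snap('wrist','wb'); snap('scene','scene2')
print(env.read_joint_pos(),env.read_time_s())
a=cv2.imread('pics/wg.png');b=cv2.imread('pics/wb.png')
cv2.imwrite('pics/m1.png',cv2.resize(np.vstack([a,b]),(480,600),interpolation=cv2.INTER_AREA))
```

```text
[ 0.16474095  0.34254043 -0.59542958  1.7636499   0.21339758  1.10016192
 -0.50270183] 3.6833
```

View pics/m1.png

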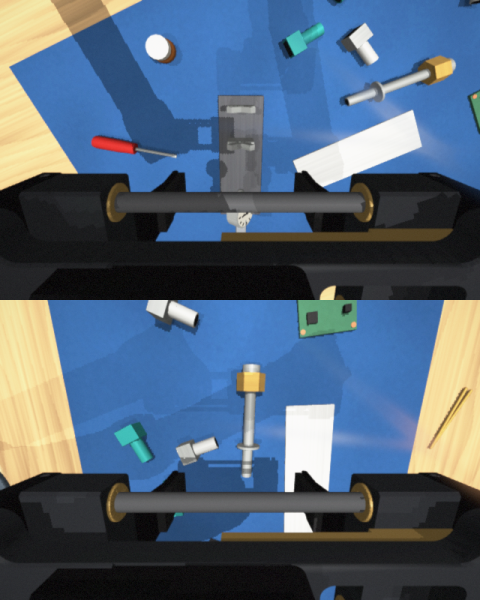

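The top half (gauge view) shows plate end corners at about (292,127) and (352,127) and V-blocks at about (320,144) and (320,193). The bottom half shows the barrel vertical at u≈332, nut at (333,108), flange at (331,197), and nozzles near (235,10) and (262,198). I'll enlarge both.

Run:
```python
from h import *
a=cv2.imread('pics/wg.png')[115:235,280:370];b=cv2.imread('pics/wb.png')[0:240,180:380]
a=cv2.resize(a,None,fx=5,fy=5,interpolation=cv2.INTER_CUBIC);b=cv2.resize(b,None,fx=2.5,fy=2.5,interpolation=cv2.INTER_CUBIC)
print(a.shape,b.shape)
c=np.zeros((600,960,3),np.uint8);c[:,:450]=a;c[:,455:955]=b; cv2.imwrite('pics/m2.png',c[:,:800] if 0 else cv2.resize(c,(800,500)))
```

```text
(600, 450, 3) (600, 500, 3)
```

View pics/m2.png

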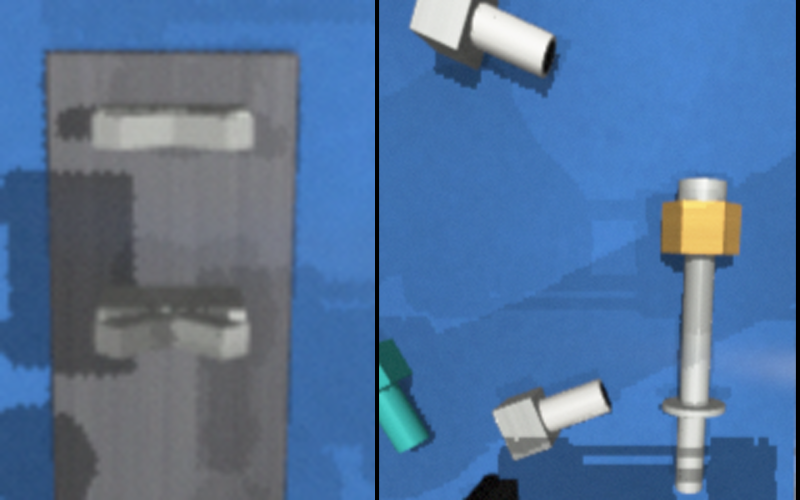

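Run:
```python
from h import *
g=load('wg');b=load('wb')
G=lambda U,V,z: px2w(g,280+U/4.167,115+V/4.167,z)
B=lambda U,V,z: px2w(b,180+(U-379.2)/2.083,V/2.083,z)
r=lambda x:np.round(x,4)
c1,c2,e1,e2=[G(*p,.012) for p in[(48,52),(297,52),(55,498),(290,498)]]
print('plate',r(c1),r(c2),r(e1),r(e2),np.linalg.norm(c1-c2)); m=(c1+c2)/2; n=(e1+e2)/2; d=(m-n)[:2]; d/=np.linalg.norm(d)
print('dir',d,np.degrees(np.arctan2(*d[::-1])),'origin from end',r(m[:2]-.056*d), 'perp ang',np.degrees(np.arctan2(*(c2-c1)[:2][::-1])))
for q1,q2 in[((93,112),(253,112)),((97,310),(248,310))]:
    x=G(*q1,.079);y=G(*q2,.079);print('lip',r(x),r(y),r((x+y)/2),np.linalg.norm(x-y))
print('tube',r(B(700,262,.02)),r(B(694,398,.02)),'stub top edge',r(B(703,180,.03)),'flange mid',r(B(693,407,.02)),'nose end',r(B(689,490,.02)))
# nut top face z=.04 : x extents
print('nut near edge/far', r(B(700,202,.04)),r(B(700,255,.04)))
print('n_b hood top',[r(B(*p,.034)) for p in[(494,407),(537,390),(553,445),(512,458)]],'neck end',r(B(606,396,.017)))
print('n_a neck',r(B(550,57,.019)),r(B(478,22,.019)))
```

```text
plate [ 0.456  -0.1755  0.012 ] [ 0.4894 -0.0948  0.012 ] [ 0.6101 -0.2409  0.012 ] [ 0.6449 -0.1569  0.012 ] 0.08739335364139508
dir [-0.92458582  0.38097384] 157.60598235868122 origin from end [ 0.5245 -0.1565] perp ang 67.50512144049247
lip [ 0.4784 -0.1638  0.079 ] [ 0.4968 -0.1193  0.079 ] [ 0.4876 -0.1416  0.079 ] 0.04819947758997242
lip [ 0.535  -0.1869  0.079 ] [ 0.5532 -0.1431  0.079 ] [ 0.5441 -0.165   0.079 ] 0.04747116375101229
tube [0.5682 0.1945 0.02  ] [0.5655 0.1116 0.02  ] stub top edge [0.5689 0.239  0.03  ] flange mid [0.565  0.1058 0.02  ] nose end [0.5629 0.0497 0.02  ]
nut near edge/far [0.5669 0.2266 0.04  ] [0.5672 0.1986 0.04  ]
n_b hood top [array([0.4435, 0.1094, 0.034 ]), array([0.4702, 0.12  , 0.034 ]), array([0.4781, 0.0852, 0.034 ]), array([0.4522, 0.0767, 0.034 ])] neck end [0.5099 0.1122 0.017 ]
n_a neck [0.4847 0.3033 0.019 ] [0.4467 0.3202 0.019 ]
```

The gauge origin refines to (0.5253, -0.1562) with its y axis at 157.6°; plate corners from both cameras agree within about 3 mm. The barrel is at (0.567, 0.153). Picking it now.

```bash
cat >> h.py <<'E'
YG=np.radians(67.6); GX=np.array([np.cos(YG),np.sin(YG),0]); GY=np.array([-np.sin(YG),np.cos(YG),0]); O=np.array([.5253,-.1562,0])
def gp(x,y,z): return O+GX*x+GY*y+np.array([0,0,z])
E
python3 - <<'E'
from h import *
print([env.inverse_kinematics(p,down(YG)) is not None for p in (gp(.1,0,.2),gp(.1,0,.156),gp(0,0,.13),gp(0,.06,.126))])
y0=np.radians(-1)
env.move_pose([.567,.153,.15],down(y0)); env.movel([.567,.153,.075]); env.grip(0.0,40)
print(env.read_gripper_width(),env.read_tcp_pos())
env.movel([.567,.153,.22])
print(env.read_gripper_width(),env.read_grasp_force(),env.read_wrist_force())
env.move_pose(gp(.1,0,.20),down(YG)); env.movel(gp(.1,0,.158))
snap('scene','s3');snap('side','s3b');snap('wrist','s3w');print(env.read_time_s())
a=cv2.imread('pics/s3.png')[130:330,180:440];b=cv2.imread('pics/s3b.png')[90:290,230:490]
cv2.imwrite('pics/m3.png',np.vstack([cv2.resize(x,(400*1,300)) for x in(a,b)]) if 0 else np.hstack([cv2.resize(x,(400,308),interpolation=cv2.INTER_CUBIC) for x in(a,b)]))
E
```

```text
[True, True, True, True]
0.19214355013869833 [0.56698721 0.15296472 0.07496619]
0.19349600800011774 39.98553156852722 [-0.23862764 -0.77765809 -1.31351004]
9.1167
```

View pics/m3.png

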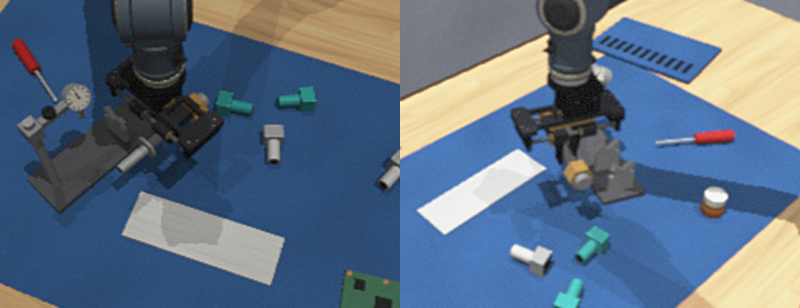

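The barrel is held level and parallel to the gauge, nose at about (130,160) in the left panel. I'll move in sideways, lower it, and look.

Run:
```python
from h import *
print(env.movel(gp(0,0,.158),velocity=.1,stop_force=8))
snap('wrist','s4w')
print(env.movel(gp(0,0,.128),velocity=.03,stop_force=4),env.read_tcp_pos(),env.read_wrist_force())
snap('wrist','s5w');snap('scene','s5');snap('side','s5b');print(env.read_time_s())
L=[cv2.imread('pics/s5.png')[150:270,180:320],cv2.imread('pics/s5b.png')[100:220,300:440],cv2.imread('pics/s5w.png')[0:240,180:460]]
cv2.imwrite('pics/m4.png',np.vstack([np.hstack([cv2.resize(x,(400,300),interpolation=cv2.INTER_CUBIC) for x in L[:2]]),np.hstack([cv2.resize(x,(400,300),interpolation=cv2.INTER_CUBIC) for x in (cv2.imread('pics/s4w.png')[0:240,180:460],L[2])])]))
```

```text
False
True [ 0.52473952 -0.15688762  0.13021083] [ 0.25679158 -1.53633804  0.91557319]
11.3083
```

View pics/m4.png

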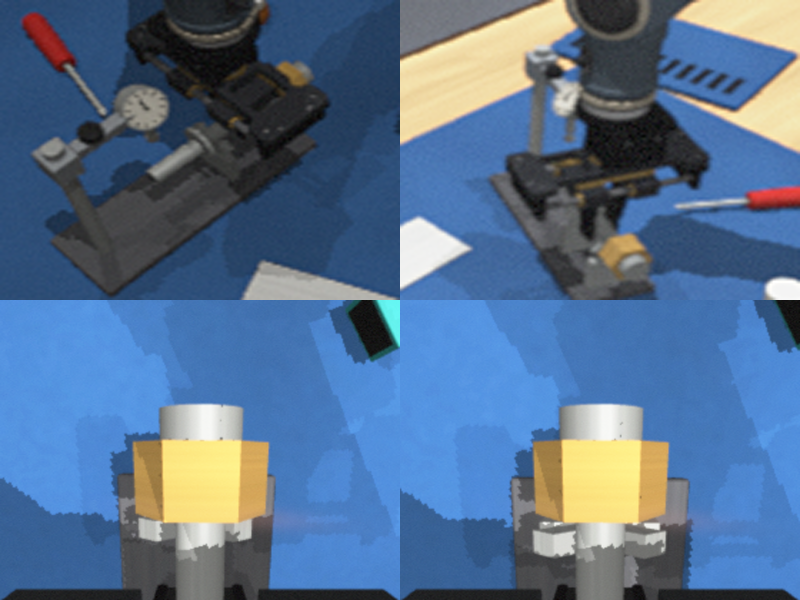

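Contact came at TCP z 0.130, which puts the axis at 75 mm as expected, and the nut is just clear of its V-block. I'll release and rise, then press the pad.

```bash
cat >> h.py <<'E'
def tiltq(ax,th,yaw=YG): # vertical tool turned about world axis ax by th
    m=R.from_quat(np.roll(down(yaw),-1)).as_matrix(); return q(R.from_rotvec(np.array(ax)*th).as_matrix()@m)
def zof(qq): return R.from_quat(np.roll(qq,-1)).as_matrix()[:,2]
E
python3 - <<'E'
from h import *
env.grip(.6); p=env.read_tcp_pos(); env.hold(.3)
snap('wrist','s6w')
env.movel([p[0],p[1],.23]); 
env.movel(gp(0,.0,.30)); snap('scene','s6'); snap('wrist','s6h')
env.grip(0.0,10)
th=np.radians(8)
for s in(1,-1):
    Q=tiltq(GX,s*th)
    if zof(Q)@GY<0: break
T=lambda zt: gp(0,-.141,zt)-.070*zof(Q)
env.move_pose(T(.25),Q)
print(env.movel(T(.215),velocity=.1,stop_force=15))
print(env.movel(T(.146),velocity=.03,stop_force=18),env.read_tcp_pos()+.07*zof(Q),env.read_wrist_force())
env.movel(T(.25),velocity=.15); snap('scene','s7'); snap('side','s7b'); print(env.read_time_s())
L=[cv2.imread('pics/s7.png')[150:270,180:320],cv2.imread('pics/s7.png')[165:225,200:270],cv2.imread('pics/s6.png')[150:270,180:320],cv2.imread('pics/s6h.png')[:300,140:490]]
X=[cv2.resize(x,(400,300),interpolation=cv2.INTER_CUBIC) for x in L]
cv2.imwrite('pics/m5.png',np.vstack([np.hstack(X[:2]),np.hstack(X[2:])]))
E
```

```text
False
True [ 0.65583639 -0.20986631  0.14924024] [-2.38438654 -0.36405598  5.30605974]
19.35
```

View pics/m5.png

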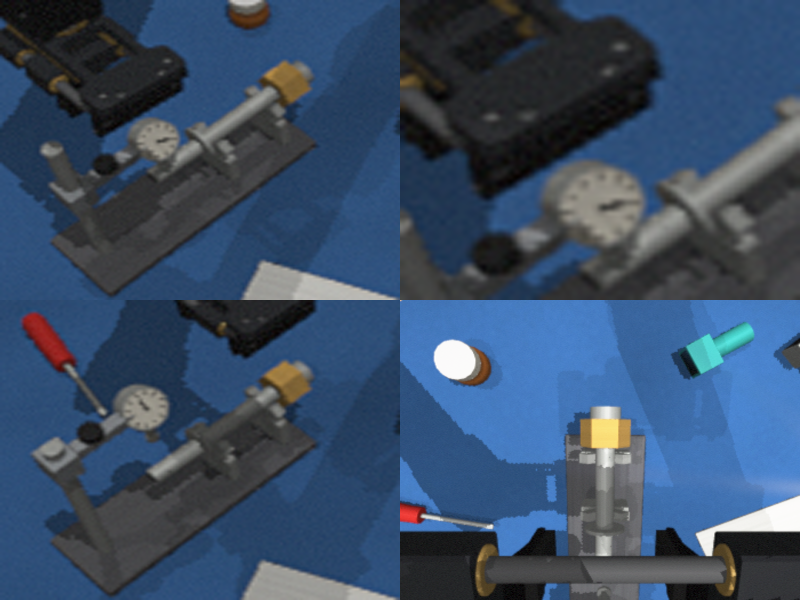

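The press stopped with the pad contact edge at 148 mm, so the indicator is fully down. The needle now points right and slightly up at crop point (635,203), against up-left when free. That reads about 3.3 mm, near the lowest, so the nut needs about 180° of turning. I'll check the reachable tilt range, and the IK for nozzle tilts too.

```bash
cat >> h.py <<'E'
NUT=lambda: gp(-.001,.058,.075)
def nutpose(deg,back=0.0): # positive deg: tool (and nut) turned about +GY
    Q=tiltq(GY,np.radians(deg)); return NUT()-(.051+back)*zof(Q),Q
def dial(s,c,tip,a=45):
    T=s; n=np.cos(np.radians(a))*GX+np.sin(np.radians(a))*np.array([0,0,1]); u=-np.sin(np.radians(a))*GX+np.cos(np.radians(a))*np.array([0,0,1])
    C=gp(.015,-.09,.16); p0=w2px(s,C); A=np.column_stack([w2px(s,C+.01*GY)-p0,w2px(s,C+.01*u)-p0])
    k=np.linalg.solve(A,np.array(tip)-np.array(c)); return np.degrees(np.arctan2(k[0],k[1]))%360, np.linalg.norm(k)*.01
E
python3 - <<'E'
from h import *
s=load('s7')
for a in(25,45,60): print(a,dial(s,(0,0),(6.0,-.8),a))
j=[]
for d in range(-75,76,15):
    r=[]
    for b in(0,.07):
        k=env.inverse_kinematics(*nutpose(d,b)); r.append(None if k is None else round(float(np.abs(k-env.read_joint_pos()).max()),2))
    print(d,r)
# nozzle test: neck dir phi, tilt
def noz(p,phi,t,flip):
    h=np.array([np.cos(phi),np.sin(phi),0]); z=np.array([0,0,-1])*np.cos(t)+h*np.sin(t)
    y=np.cross([0,0,1],h)*flip; Q=q(np.column_stack([np.cross(y,z),y,z])); return p-.058*z,Q
for p,phi,nm in((np.array([.495,.108,.018]),.33,'n1'),(np.array([.465,.312,.02]),-.41,'n2'),(np.array([.68,.10,.05]),0.1,'tr')):
    for f in(1,-1): print(nm,f,[(t,env.inverse_kinematics(*noz(p,phi,np.radians(t),f)) is not None) for t in range(-60,91,15)])
E
```

```text
25 (np.float64(122.64898379094139), np.float64(0.01666889561472965))
45 (np.float64(120.21154781069063), np.float64(0.015315782458431331))
60 (np.float64(120.4907473338578), np.float64(0.014777047578678206))
-75 [0.91, 0.91]
-60 [0.77, 0.8]
-45 [0.62, 0.72]
-30 [0.53, 0.59]
-15 [0.54, 0.49]
0 [0.53, 0.48]
15 [0.51, 0.45]
30 [0.65, 0.59]
45 [0.77, 0.73]
60 [0.85, 0.82]
75 [0.93, 0.9]
n1 1 [(-60, True), (-45, True), (-30, True), (-15, True), (0, True), (15, True), (30, True), (45, False), (60, False), (75, False), (90, False)]
n1 -1 [(-60, True), (-45, True), (-30, True), (-15, True), (0, True), (15, True), (30, True), (45, False), (60, False), (75, False), (90, False)]
n2 1 [(-60, True), (-45, True), (-30, True), (-15, True), (0, True), (15, True), (30, True), (45, True), (60, True), (75, True), (90, True)]
n2 -1 [(-60, True), (-45, True), (-30, True), (-15, True), (0, True), (15, True), (30, True), (45, True), (60, True), (75, True), (90, True)]
tr 1 [(-60, False), (-45, True), (-30, True), (-15, True), (0, True), (15, True), (30, True), (45, True), (60, True), (75, True), (90, True)]
tr -1 [(-60, False), (-45, True), (-30, True), (-15, True), (0, True), (15, True), (30, False), (45, True), (60, True), (75, True), (90, True)]
```

```bash
cat >> h.py <<'E'
def turn(a,b,tag):
    env.grip(.75,15); env.move_pose(*nutpose(a,.07)); p,Q=nutpose(a); 
    if env.movel(p,velocity=.1,stop_force=10): print('blocked',tag); return False
    env.grip(0.0,15); w=env.read_gripper_width()
    n=max(1,int(np.ceil(abs(b-a)/7.5)))
    for t in np.linspace(a,b,n+1)[1:]: p,Q=nutpose(t); env.movel(p,Q,velocity=.06)
    f=env.read_wrist_force(); env.grip(.75); p,Q=nutpose(b,.07); env.movel(p,velocity=.15)
    snap('scene',tag); print(tag,round(w*87,1),np.round(f,1),env.read_time_s()); return True
E
python3 - <<'E'
from h import *
if turn(0,45,'t1') and turn(-15,45,'t2'): turn(-15,45,'t3')
L=[cv2.imread(f'pics/{t}.png')[v0:v1,u0:u1] for t,u0,v0,u1,v1 in(('t1',200,180,280,240),('t2',200,180,280,240),('t3',200,180,280,240),('t3',160,120,360,270))]
X=[cv2.resize(x,(400,300),interpolation=cv2.INTER_CUBIC) for x in L]
cv2.imwrite('pics/m6.png',np.vstack([np.hstack(X[:2]),np.hstack(X[2:])]))
E
```

```text
t1 45.1 [-0.2  0.3 -2.2] 25.9417
t2 44.2 [-5.6  2.2 -0.8] 32.2667
t3 40.0 [-7.4  3.5  3.5] 38.7667
```

View pics/m6.png

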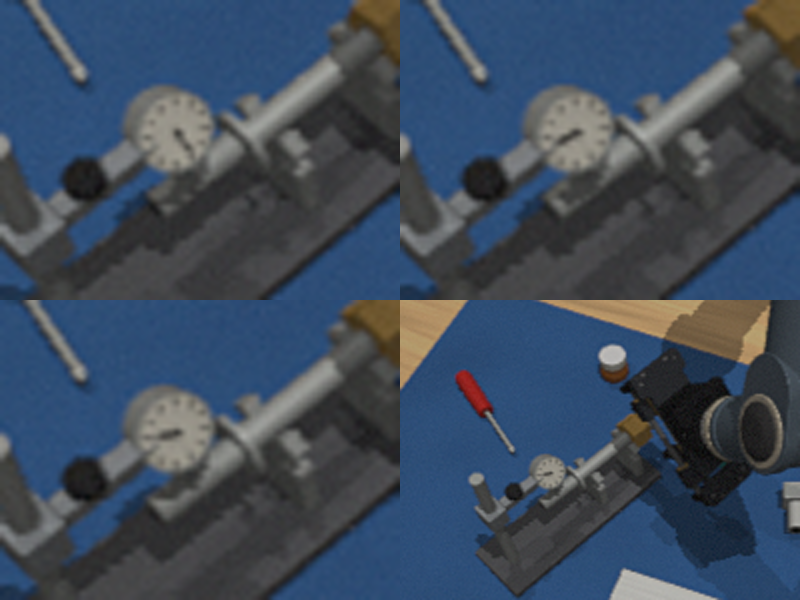

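Centre and tip pixels in the panels: t1 (178,130) to (195,158), t2 (577,130) to (552,143), t3 (173,432) to (147,437). The first two grips read 45 and 44 mm, so they were on corners. The third read 40 mm, on flats. Computing the readings:

Run:
```python
from h import *
s=load('t3')
for n,d in(('t1',(17,28)),('t2',(-25,13)),('t3',(-26,5))):
    a,l=dial(s,(0,0),np.array(d)/5.); r=a/36; print(n,a,l,'mm',r,'angle',np.degrees(np.arccos(np.clip((r-6)/3,-1,1))))
```

```text
t1 184.9095596409841 0.016175324870731457 mm 5.136376656694003 angle 106.73074502083095
t2 280.89837265310746 0.014121820291981071 mm 7.80273257369743 angle 53.064839071322275
t3 297.0383589769538 0.013383654269515568 mm 8.251065527137605 angle 41.37884632277373
```

Reading t3 is 8.25 mm, 41° past the peak: the third grip snapped the nut about 30° onto its flats and then swung it 60°. The flats now match tool angle 45°, so I'll turn back 41°.

Run:
```python
from h import *
turn(45,4,'t4')
p,Q=nutpose(4,.07); env.movel(p+np.array([0,0,.1])); snap('side','t4b'); snap('wrist','t4w')
L=[cv2.imread(f'pics/{t}.png')[v0:v1,u0:u1] for t,u0,v0,u1,v1 in(('t4',200,180,280,240),('t4',300,170,460,290),('t4b',230,200,390,320),('t4w',140,0,640,375))]
X=[cv2.resize(x,(400,300),interpolation=cv2.INTER_CUBIC) for x in L]
cv2.imwrite('pics/m7.png',np.vstack([np.hstack(X[:2]),np.hstack(X[2:])]))
```

```text
t4 40.3 [-6.3  2.5  4.5] 43.675
```

View pics/m7.png

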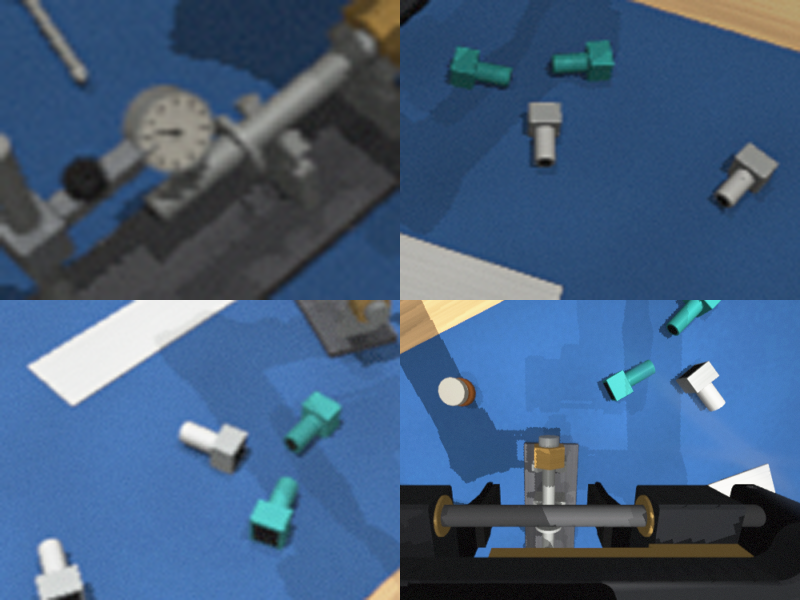

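The needle in panel 1 runs from (175,132) to (148,132), which reads about 8.5 mm. Nozzles and decoys are unmoved. The dial is coarse from here, so I'll read it closer with the wrist camera.

```bash
cat >> h.py <<'E'
def look(tag):
    env.move_pose(gp(.10,-.10,.28),down(YG)); return snap('wrist',tag)
def rect(s,tag,a=45): # rectified dial picture
    n=np.cos(np.radians(a))*GX+np.sin(np.radians(a))*np.array([0,0,1]); u=-np.sin(np.radians(a))*GX+np.cos(np.radians(a))*np.array([0,0,1]); C=gp(.015,-.09,.16)
    w=.03; src=np.float32([w2px(s,C+i*w*GY+j*w*u) for i,j in((-1,1),(1,1),(1,-1),(-1,-1))])
    M=cv2.getPerspectiveTransform(src,np.float32([[0,0],[400,0],[400,400],[0,400]])); cv2.imwrite(f'pics/{tag}.png',cv2.warpPerspective(s['img'],M,(400,400),flags=cv2.INTER_CUBIC)); return src
E
python3 - <<'E'
from h import *
s=look('d1'); src=rect(s,'d1r'); print(src)
a=cv2.imread('pics/d1.png'); cv2.imwrite('pics/m8.png',np.hstack([cv2.resize(a,(400,250)).copy() if 0 else cv2.copyMakeBorder(cv2.resize(a,(400,250)),0,150,0,0,cv2.BORDER_CONSTANT),cv2.imread('pics/d1r.png')]))
E
```

```text
[[171.76286 255.86664]
 [159.85709 172.3049 ]
 [241.11372 163.49873]
 [245.97256 233.84322]]
```

View pics/m8.png

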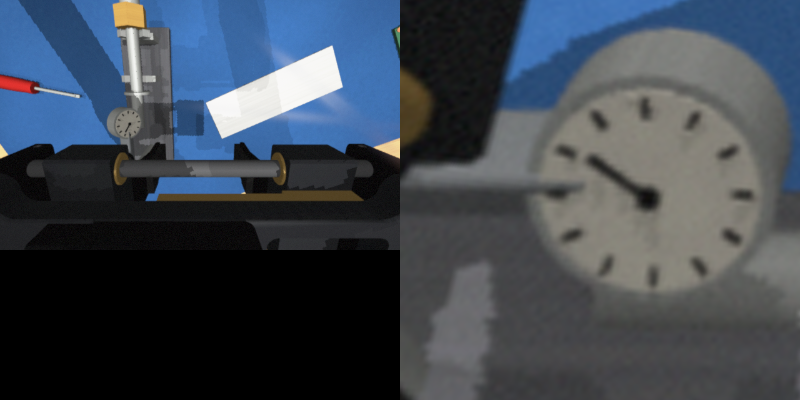

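The rectified dial is clear: hub (648,198), needle tip (592,160), just past the 10 o'clock tick. That is about 305°, so 8.47 mm, within limits but 35° off the peak. I'll read it by code from here and refine with a small turn.

```bash
cat >> h.py <<'E'
def read(tag):
    s=look(tag); rect(s,tag+'r'); return needle(tag+'r')
def needle(f):
    g=cv2.imread(f'pics/{f}.png',0).astype(float); y,x=np.mgrid[:400,:400]; r=np.hypot(x-248,y-198)
    m=(r>25)&(r<62); w=np.where(m,np.clip(90-g,0,None),0); d=np.array([(w*(x-248)/np.maximum(r,1)).sum(),(w*(y-198)/np.maximum(r,1)).sum()])
    a=np.degrees(np.arctan2(d[0],-d[1]))%360; return round(a,1),round(a/36,2),round(np.hypot(*d)/max(w.sum(),1),2)
E
python3 - <<'E'
from h import *
print(needle('d1r'))
turn(4,24,'t5'); print(read('d2'))
E
```

```text
(np.float64(303.8), np.float64(8.44), np.float64(1.0))
t5 40.1 [-4.8  3.2  3.8] 50.0917
(np.float64(303.0), np.float64(8.42), np.float64(1.0))
```

```bash
cat >> h.py <<'E'
def sread(tag):
    s=snap('scene',tag); g=cv2.cvtColor(s['img'],cv2.COLOR_BGR2GRAY); k=8
    g=cv2.resize(g[195:217,224:248],None,fx=k,fy=k,interpolation=cv2.INTER_CUBIC).astype(float); hx,hy=(235.4-224+.5)*k,(206.2-195+.5)*k
    y,x=np.mgrid[:g.shape[0],:g.shape[1]]; r=np.hypot(x-hx,y-hy); m=(r>1.5*k)&(r<5.5*k)
    w=np.where(m,np.clip(np.percentile(g[m],20)-g,0,None),0); d=np.array([(w*(x-hx)/np.maximum(r,1)).sum(),(w*(y-hy)/np.maximum(r,1)).sum()])
    return round(dial(s,(0,0),d)[0],0)
E
python3 - <<'E'
from h import *
for t in('t1','t2','t3','t4','t5'):
    s=load(t); env_s=env.snapshot; 
    import h; h.snap=lambda n,f,t=t: load(t)
    print(t,h.sread('x'))
h.snap=snap
env.grip(.75,15); a=24; env.move_pose(*nutpose(a,.07)); p,Q=nutpose(a); env.movel(p,velocity=.1)
print('pre',h.sread('u0')); env.grip(0.0,15); print('gripped',h.sread('u1'),env.read_gripper_width()*87)
for b in(34,44):
    for t in(b-5,b): p,Q=nutpose(t); env.movel(p,Q,velocity=.06)
    print(b,h.sread(f'u{b}'),np.round(env.read_wrist_force(),1))
env.grip(.75); env.hold(.3); print('released',h.sread('u5'))
p,Q=nutpose(44,.07); env.movel(p,velocity=.15); print('backed',h.sread('u6')); print(read('d3'),env.read_time_s())
E
```

```text
t1 181.0
t2 284.0
t3 296.0
t4 305.0
t5 305.0
pre 304.0
gripped 306.0 39.85651305355166
34 309.0 [-2.7  2.9  0.6]
44 293.0 [-5.   3.2 -0.2]
released 294.0
backed 294.0
(np.float64(292.3), np.float64(8.12), np.float64(1.0)) 57.1917
```

Readings against tool angle (4°: 8.44, 24°: 8.45, 44°: 8.12) fit a peak at about 14° with a maximum near 8.5 mm. The indicator may therefore sit about 0.5 mm above its stop. I'll turn back to 14°, then press again.

```bash
cat >> h.py <<'E'
def press(f):
    env.grip(0.0,10); Q=tiltq(GX,np.radians(8)); 
    if zof(Q)@GY>0: Q=tiltq(GX,-np.radians(8))
    T=lambda zt: gp(0,-.141,zt)-.070*zof(Q)
    env.move_pose(T(.25),Q); env.movel(T(.165),velocity=.1,stop_force=15)
    r=env.movel(T(.144),velocity=.02,stop_force=f); print('press',r,env.read_tcp_pos()[2]+.07*zof(Q)[2],env.read_wrist_force()[2])
    env.movel(T(.25))
E
python3 - <<'E'
from h import *
turn(44,14,'t7'); print(read('d4')); press(28); print(read('d5'),env.read_time_s())
E
```

```text
t7 39.8 [-6.2  3.4  6.9] 62.175
(np.float64(308.3), np.float64(8.56), np.float64(1.0))
press False 0.14874858545035005 22.767162913243222
(np.float64(306.6), np.float64(8.52), np.float64(1.0)) 68.4583
```

Pressed at 22.8 N, the pad is at 147.5 mm, so the indicator really is on its stop. The tick marks show about a 5° scale bias, so the true reading is about 8.7 mm, and it falls off on both sides. The barrel is at its peak.

Next are the nozzles: tool tilted back 45° at pick and forward 45° at place. I'll first check by template match that they haven't moved.

```bash
cat >> h.py <<'E'
def find(s,c): # displacement in px of the nozzle patch since the first picture
    a=cv2.imread('pics/scene.png'); u,v=c; t=a[v-18:v+18,u-16:u+16]; W=s['img'][v-60:v+60,u-60:u+60]
    r=cv2.matchTemplate(W,t,cv2.TM_CCOEFF_NORMED); _,m,_,l=cv2.minMaxLoc(r); return l[0]-44,l[1]-42,round(m,2)
def npose(p,phi,t,back=0.):
    h=np.array([np.cos(phi),np.sin(phi),0]); z=np.array([0,0,-1])*np.cos(t)+h*np.sin(t); y=np.cross([0,0,1],h)
    return np.array(p)-(.058+back)*z,q(np.column_stack([np.cross(y,z),y,z]))
def stand(p,phi,dst,phi2,T=np.radians(45)):
    env.grip(.5,15); env.move_pose(*npose(p,phi,-T,.10)); P,Q=npose(p,phi,-T)
    print('hit' if env.movel(P,velocity=.12,stop_force=8) else 'ok',env.read_tcp_pos()-P)
    env.grip(0.,15); print('width',env.read_gripper_width()*87)
    env.movel(P+[0,0,.14]); print('width',env.read_gripper_width()*87)
    d=np.array([*dst,.054]); 
    env.move_pose(*npose(d+[0,0,.08],phi2,T)); P,Q=npose(d,phi2,T)
    env.movel(P+[0,0,.01],velocity=.12); r=env.movel(P-[0,0,.006],velocity=.02,stop_force=2.5); print('down',r,env.read_tcp_pos()-P)
    env.grip(.5); env.hold(.2); P,Q=npose(d,phi2,T,.10); e=env.read_tcp_pos(); env.movel(e-.10*zof(Q)); print(env.read_time_s())
E
python3 - <<'E'
from h import *
s=snap('scene','v0'); c2=find(s,(438,240)); c1=find(s,(358,222)); print(c1,c2)
Ts=np.radians(45)
L=.002
p2=np.array([.4667+L*.914,.3126-L*.405,.020])
if abs(c2[0])+abs(c2[1])<=1 and c2[2]>.7: stand(p2,np.radians(-23.7),(.68,.12),.15)
env.movel(env.read_tcp_pos()+np.array([-.05,0,.12])); s=snap('scene','v1'); print(find(s,(358,222)),find(s,(438,240))); snap('side','v1b')
E
```

```text
(0, 0, 0.97) (0, 0, 1.0)
ok [ 0.00097882 -0.00020721  0.00045494]
width 21.551610742788707
width 21.45964994651659
down True [0.00062187 0.00011715 0.00430904]
78.6083
(-23, -5, 0.34) (-43, 9, 0.27)
```

Run:
```python
from h import *
env.move_pose([.45,-.30,.40],down(YG)); s=snap('scene','v2'); snap('side','v2b'); print(find(s,(358,222)))
# placed nozzle: bright/dark pixels on the tray
g=cv2.cvtColor(s['img'],cv2.COLOR_BGR2GRAY).astype(int); g0=cv2.cvtColor(cv2.imread('pics/scene.png'),cv2.COLOR_BGR2GRAY).astype(int)
m=(np.abs(g-g0)>25).astype(np.uint8); n,l,st,ce=cv2.connectedComponentsWithStats(m)
for i in range(1,n):
    if st[i,4]>40 and 190<ce[i][1]<330 and ce[i][0]>180: print(st[i],ce[i].round(0))
for z in(.004,.03,.07): print(z,w2px(s,[.68,.12,z]).round(1))
print(env.read_time_s())
```

```text
(-20, -4, 0.37)
[192 184  61  35 689] [226. 202.]
[254 190  17  15  97] [262. 197.]
[259 199  10   9  42] [264. 203.]
[328 207  37  24 327] [345. 217.]
[197 212  24  19 133] [211. 220.]
[230 214  22  18 121] [239. 222.]
[353 220   9  17 112] [358. 228.]
[434 227  17  14 125] [442. 234.]
[425 238  17  16 128] [433. 245.]
[329 241  70  34 467] [368. 258.]
[349 255  31  16  80] [366. 262.]
[331 272  21  24 321] [342. 284.]
0.004 [338.7 292.5]
0.03 [339.1 288.9]
0.07 [339.9 283. ]
81.4167
```

Nozzle n1 was knocked aside: a new blob sits near (337,215), and the placed nozzle's blob is at (342,284). I'll take a wrist close-up and put everything into the last picture.

Run:
```python
from h import *
print(px2w(load('v2'),337,215,.03))
env.move_pose([.47,.0,.30],down(0)); s=snap('wrist','v3')
for p in([.45,.05,.02],[.46,.03,.02]): print(w2px(s,p).round())
C=lambda f,u0,v0,u1,v1:cv2.resize(cv2.imread(f'pics/{f}.png')[v0:v1,u0:u1],(400,300),interpolation=cv2.INTER_CUBIC)
cv2.imwrite('pics/m9.png',np.vstack([np.hstack([C('v2',310,190,406,262),C('v2',310,255,374,303)]),np.hstack([C('v3',200,0,520,240),C('v2b',200,160,360,280)])]))
```

```text
[0.48187769 0.04238169 0.03      ]
[303. 138.]
[311. 154.]
```

View pics/m9.png

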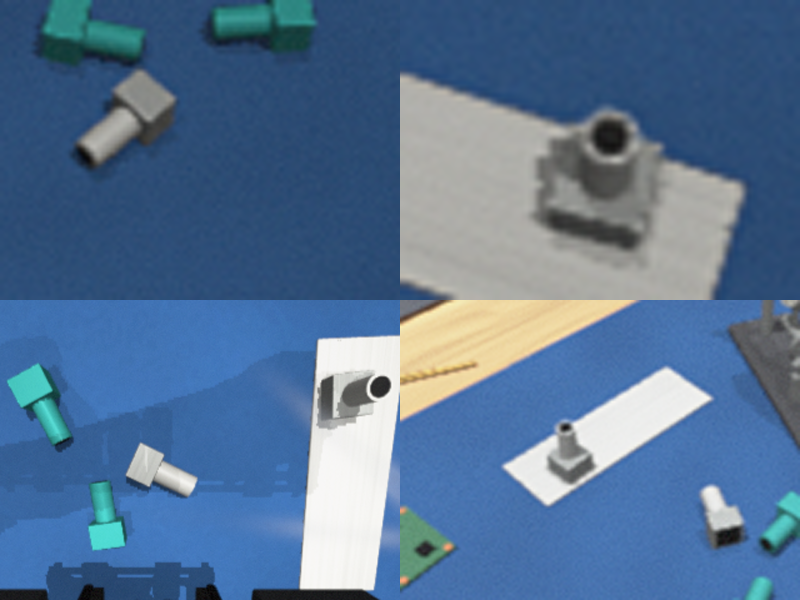

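Panel 2 shows the placed nozzle upright on the tray. n1 now lies with its neck end at scene crop (88,157) and hood top corners at (140,70), (176,102), (150,122), (112,92). In the wrist crop its neck runs from (158,478) to (191,488) and the hood top is centred near (146,466).

Run:
```python
from h import *
s=load('v2');w=load('v3')
S=lambda U,V,z: px2w(s,310+U/4.167,190+V/4.167,z)[:2]; W=lambda U,V,z: px2w(w,200+U/1.25,(V-300)/1.25,z)[:2]
h1=np.mean([S(*p,.034) for p in((140,70),(176,102),(150,122),(112,92))],0); e1=S(88,157,.017)
h2=W(146,466,.034); e2=W(192,487,.017); b2=W(160,475,.017)
for h,e in((h1,e1),(h2,e2),(b2,e2)): d=e-h; print(h.round(4),e.round(4),np.linalg.norm(d).round(4),np.degrees(np.arctan2(d[1],d[0])).round(1))
print('turq',W(100,483,.02),W(107,530,.034),'jar/tray',W(318,340,.004),W(303,588,.004))
```

```text
[0.4708 0.0607] [0.5183 0.039 ] 0.0522 -24.5
[0.467  0.0571] [0.5136 0.0357] 0.0513 -24.7
[0.481  0.0477] [0.5136 0.0357] 0.0348 -20.1
turq [0.42053057 0.03990519] [ 0.4277969 -0.0054114] jar/tray [0.63088036 0.17319413] [ 0.64454868 -0.07880046]
```

Run:
```python
from h import *
stand(np.array([.4996,.0449,.018]),np.radians(-24.5),(.68,.02),.03)
env.movel(env.read_tcp_pos()+np.array([-.03,0,.12])); env.move_pose([.42,-.35,.40],down(YG)); s=snap('scene','v4')
def mt(t,W,o): 
    r=cv2.matchTemplate(W,t,cv2.TM_CCOEFF_NORMED); _,m,_,l=cv2.minMaxLoc(r); return round(m,2),l
a=load('v2')['img']; t=a[270:298,329:355]  # upright nozzle n2
print('n2',mt(t,s['img'][240:320,300:380],0),'expect (29,30)')
print('n1 upright',mt(t,s['img'][235:315,250:328],0),'pos px',w2px(s,[.68,.02,.03]),'n2 ref',w2px(s,[.68,.12,.03]))
sys_=[find(s,c) for c in((266,150),(481,292),(429,329))]; print('bystanders',sys_); print(read('d6'),env.read_time_s())
```

```text
ok [ 0.00081196 -0.00012579  0.00071207]
width 21.419772557412855
width 21.532464902057608
down True [ 0.00043081 -0.00052047 -0.00012974]
91.4333
n2 (1.0, (29, 30)) expect (29,30)
n1 upright (0.57, (38, 21)) pos px [301.92869385 275.09474644] n2 ref [339.12674782 288.88899307]
bystanders [(0, 0, 0.99), (0, 0, 1.0), (0, 0, 0.99)]
(np.float64(308.6), np.float64(8.57), np.float64(1.0)) 95.8167
```

Run:
```python
from h import *
g=cv2.cvtColor(load('v4')['img'],cv2.COLOR_BGR2GRAY)
ch=" .:-=+*#%@"
for y in range(250,302): print(''.join(ch[min(9,int(v)*10//200)] for v in g[y,280:360]))
```

```text
--------------------------------------------------------------------------------
--------------------------------------------------------------------------------
--------------------------------------------------------------------------------
--------------------------------------------------------------------------------
--------------------------------------------------------------------------------
--------------------------------------------------------------------------------
--------------------------------------------------------------------------------
#*==----------------------------------------------------------------------------
%%%%*=--------------------------------------------------------------------------
%%%%%%%*+=----------------------------------------------------------------------
%%%%%%%%%#*+=-------------------------------------------------------------------
%%%%%%%%%%%%#*+=----------------------------------------------------------------
%%%%%%%%%%%%%%%%#+==------------------------------------------------------------
%%%%%%%%%%%%%%%%%%%#+=-------------------------
[... 2411 characters left out ...]
%%%%%%%%%%%%%%%%%%%%%%%%%%####**+=---::-+#%%%%%%%%%%
------------=+*%%%%%%%%%%%%%%%%%%%%%%%%%%%%%%%%%%%%%%%########**+=-=*#%%%%%%%%%%
---------------=+*%%%@%%%%%%%%%%%%%%%%%%%%%%%%%%%%%%%%%%%%%#######**##%%%%%%%%%%
------------------==*%%@%%%%%%%%%%%%%%%%%%%%%%%%%%%%%%%%%%%%%#########%%%%%%%%%%
---------------------=+*%%%%%%%%%%%%%%%%%%%%%%%%%%%%%%%%%%%%%%%####%##%%%%%%%%%%
-----------------------==+*%%@@%%%%%%%%%%%%%%%%%%%%%%%%%%%%%%%%%%%%%%%%%%%%%%%%%
---------------------------==*%%%%%%%%%%%%%%%%%%%%%%%%%%%%%%%%%%%%%%%%%%%%%%%%%%
------------------------------=+*%%%%%%%%%%%%%%%%%%%%%%%%%%%%%%%%%%%%%%%%%%%%%%%
---------------------------------=+#%%%%%%%%%%%%%%%%%%%%%%%%%%%%%%%%%%%%%%%%%%%#
```

Both nozzles stand upright on the tray, neck mouths uppermost at (300,270) and (343,276). The dial is still at its peak and the bystanders have not moved. Handing in.

Run:
```python
from h import *
env.move_pose([.42,-.30,.42],down(YG)); env.hold(.5); print(env.finish_job())
```

```text
the job is handed in; nothing more can be done
None
```

The job is handed in (no verdict was returned): the barrel is seated in the V-blocks with the indicator on its stop and the dial at its peak (8.6 mm read, about 8.7 mm after tick-mark correction), and the two nozzles present stand upright on the tray; the jar, spool and board did not move, while the screwdriver's position was not re-measured.

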